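# Stow the tea tin on its pull-out tray under the shelf riser

### The arm

A 6-joint arm with a two-finger parallel gripper is mounted at the origin on a cart in front of the work surface, level with it; the furniture and walls round the work are solid. World frame = base frame: x ahead of the robot, y to its left, z up, the work surface at z = 0. Lengths are in m, angles in rad, forces in N, time in s.
With the tool pointing down it reaches from about 0.3 to 0.825 m from the base axis. Payload 5.4 kg.
Tool frame: the origin (TCP) lies at the very end of the fingers, on their centre line; the grasp point (between the pads) lies 19 mm behind it; z points along the fingers, y is the line along which they close (so a half turn about z gives the same grasp; the last joint's range is limited). The gripper opens to 92 mm and grips with 3 to 60 N. Pads are 20 mm wide; open, the fingers measure 128 mm over their backs; the gripper's body (75 mm by 189 mm) begins 69 mm behind the grasp point.
Start: joints at [1.005, 0.158, 1.597, -0, 1.386, -0.21], TCP at [0.2, 0.539, 0.215] pointing down, gripper open.
Joint ranges: [-2.91, 2.91], [-0.94, 2.29], [0.18, 2.7], [-1.29, 4.43], [0.17, 2.64], [-3, 3]. Speed limits (rad/s): [2.57, 2.57, 3.14, 3.14, 3.14, 3.14].

### API

Orientations are given as a rotation vector (axis times angle).
In Python, from workcell import bot gives the robot as it stands. Calls block until the motion is done:
- bot.goto(position, orientation): joint-space move of the TCP to a pose.
- bot.line_to(position, rot=None, max_speed=0.15): straight line of the TCP; rot=None keeps the orientation; max_speed is the mean speed in m/s.
- bot.set_joints(angles): joint-space move.
- bot.set_gripper(opening, newtons=None): opening from 0.0 (shut) to 1.0 (fully open); newtons is the grip in N (None keeps the last); returns when the fingers have stopped.
- bot.hold(seconds).
- bot.inverse_kinematics(position, orientation): joint angles nearest the present ones, or None.
- bot.read_camera(name): name is "side" or "top"; returns a dict with "pixels" (480x640x3 uint8, blue, green, red), "fx", "fy", "cx", "cy" (pixels), "R" (3x3) and "t" (3): a world point X has camera coordinates R X + t. Camera axes: x right, y down, z forward; pixel columns grow to the right and rows downward; lengths in m; the calibration is good to about 2 mm. A picture is of the moment at which its call begins. There is no depth.
A pose or a line that the arm cannot do raises bot.MotionError and nothing moves.
- bot.job_done(): hands the job in; it is judged then, once.
Readings, each from a call of its own:
- bot.current_clock(): time.
- bot.current_joints(): joint angles.
- bot.current_joint_vel(): joint speeds.
- bot.current_effort(): joint torques, N m.
- bot.current_ee_pos(): TCP position.
- bot.current_tool_rot(): TCP orientation.
- bot.current_contact_force(): force on the tool from outside, world axes, zero at the start.
- bot.current_ft_torque(): the same for the moment, N m.
- bot.current_opening(): opening from 0.0 (shut) to 1.0 (fully open).
- bot.current_grip_force(): force on a finger pad.
Only numpy, scipy, OpenCV 4.12 (cv2) and the standard library are available. Lean on these libraries where they do the work, as an engineer would, in place of code of your own. Each camera call takes 0.05 s, during which the arm holds its last target. There are 200 camera calls.

### The job

Stand the small red tea tin upright in the pale wooden tray, then slide the tray along the worktop, without lifting it off, in between the guide rails under the little shelf riser until it is fully home against the back stop, with its handle left sticking out. The tin must stay standing in the tray, and the jars, the timer and the glass must stay where they are.

Things in the scene. Friction and masses are not known exactly. Their poses are not given: they have to be found in the camera images.
- tin_center (a point): Centre (half-way up) of the loose red round tea tin, 58 mm in diameter, 72 mm tall, about 0.1 kg; its z points up. It stands on the worktop; along world y at least 60 mm is free on both sides of it.
- tray: Loose pale wooden tray on the worktop, about 0.4 kg. Origin under the centre of its open box, at worktop height. Box 115 mm along x by 106 mm along y, walls 22 mm high and 5 mm thick, inner floor 5 mm up. +x is the nose, which goes in first. On the -x side a tongue, 6 mm thick and 74 mm wide, carries the handle and ends at x = -153 mm.
- tray_handle (a point): Centre of the tray's dark steel bar handle: tray x = -140 mm, 85 mm above the worktop; axes as the tray's. The bar runs along y: 60 mm long, 14 mm thick (along x), 16 mm high, on two posts 10 mm wide, flush with its ends. It can be pinched from above across its thickness or over its ends.
- riser: Fixed low wooden shelf riser. Origin on the worktop under its centre. Board 130 mm along x by 160 mm along y, underside 95 mm, top 107 mm up, on posts over two guide rails along x, 24 mm high, with 116 mm free between them. Open mouth on the -x side; a stop closes the +x side, inner face at x = 58.5 mm. The tray is home when its origin and axes agree with the riser's.
- riser_mouth (a point): Middle of the riser's open mouth on the worktop, at riser x = -65 mm under the board's edge; it faces the robot's left; axes as the riser's, so +x leads in. With the tray home its handle stands 75 mm outside this edge.
- spice_jar: Loose spice jar with red cap on the worktop beside the tin, 45 mm in diameter, 106 mm tall; origin at its underside. Bystander.
- timer: Loose cream round kitchen timer on the worktop beside the tin, 68 mm in diameter, 48 mm tall; origin at its underside. Bystander.
- glass: Loose clear glass standing on the riser's board, 60 mm in diameter, 104 mm tall; origin at its underside. Bystander.
- riser_spice: Loose spice jar with red cap standing on the riser's board, 45 mm in diameter, 106 mm tall; origin at its underside. Bystander.
Things that resemble listed ones, but are neither listed nor needed, are in the scene too. Leave any yellow look-alike of the tray alone.

How it is judged:
By the outcome, as a careful person would: the job done as asked, in the order asked, and still so for the second after the job is handed in, with the robot touching nothing.
It also fails if it takes over 64 s, if anything falls off the work surface, if the arm or the gripper's body presses on something with over 40 N, if the wrist force passes 120 N, or if a joint passes its speed limit or range.

## Working session

There is one attempt and no reset: what is moved stays moved. The work goes in short steps, each a Python script; the robot and the scene stay as the last script left them, time stands still between calls to the robot, and variables do not carry over. Pictures are saved under pics/ and viewed, at most 10 in all, crops included, and the job is handed in when it is done.

```bash
mkdir -p pics; ls; python3 - <<'E'
from workcell import bot
import cv2
for n in("side","top"):
    c=bot.read_camera(n); cv2.imwrite(f"pics/{n}0.png",c["pixels"]); print(n,c["fx"],c["cx"],c["cy"],c["R"],c["t"])
print(bot.current_clock(),bot.current_tool_rot())
E
```

```text
pics
side 584.6669298697602 329.9662899253745 240.68344078190972 [[ 0.91116378 -0.41203399 -0.00292567]
 [-0.26115477 -0.57199124 -0.77757585]
 [ 0.31871422  0.709263   -0.62878234]] [-0.49890486  0.1701344   1.34340618]
top 481.13271017396374 318.2442435467665 244.91928128584135 [[ 0.02176935 -0.99975062 -0.00497872]
 [-0.99679597 -0.0213211  -0.07709218]
 [ 0.0769668   0.00664102 -0.99701154]] [-0.05642411  0.5234464   1.27350198]
0.1 [-5.55750059e-01 -3.09139415e+00  2.50952889e-03]
```

View pics/side0.png

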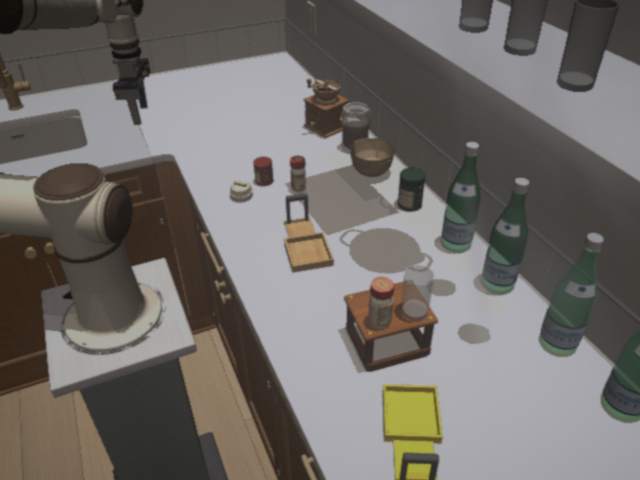

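View pics/top0.png

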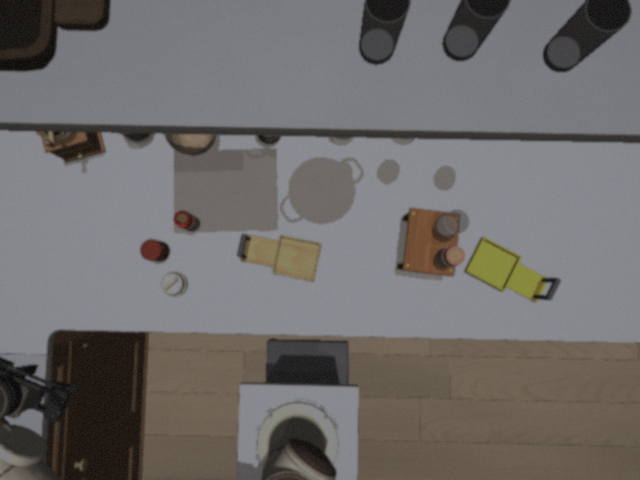

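The side view shows the tin at (263,171), the tray box at (309,252) with its handle at (297,208), and the riser at (390,315). The top view shows the tin at (154,250), the timer at (173,284), the jar at (184,219), the tray box at (298,258) with its handle at (243,246), and the riser board at (432,242) with its mouth to the left. The yellow tray is a decoy.

```bash
cat > v.py <<'E'
import cv2,numpy as np
def ray(c,u,v,z):
    R,t=np.array(c["R"]),np.array(c["t"]); C=-R.T@t
    d=R.T@np.array([(u-c["cx"])/c["fx"],(v-c["cy"])/c["fy"],1.]); return C+d*(z-C[2])/d[2]
def proj(c,X):
    p=np.array(c["R"])@np.array(X)+c["t"]; return p[0]/p[2]*c["fx"]+c["cx"],p[1]/p[2]*c["fy"]+c["cy"]
def blob(m,box):
    "largest contour of mask m in box x0,y0,x1,y1"
    z=np.zeros(m.shape,np.uint8); x0,y0,x1,y1=box; z[y0:y1,x0:x1]=m[y0:y1,x0:x1]
    cs,_=cv2.findContours(z,cv2.RETR_EXTERNAL,cv2.CHAIN_APPROX_NONE); return max(cs,key=cv2.contourArea)
E
python3 - <<'E'
from workcell import bot
from v import *
c=bot.read_camera("top"); p=c["pixels"]; h=cv2.cvtColor(p,cv2.COLOR_BGR2HSV)
for u,v in [(298,258),(262,250),(243,246),(154,250),(420,225),(404,243),(360,280),(173,284),(290,240),(415,260)]: print((u,v),h[v,u],p[v,u])
o=np.hstack([cv2.resize(p[215:300,225:335],None,fx=3.6,fy=3.6,interpolation=cv2.INTER_CUBIC),cv2.resize(p[200:285,380:490],None,fx=3.6,fy=3.6,interpolation=cv2.INTER_CUBIC)])
s=bot.read_camera("side")["pixels"]
o2=np.hstack([cv2.resize(s[185:275,275:345],None,fx=3.2,fy=3.2,interpolation=cv2.INTER_CUBIC),cv2.resize(s[275:365,340:440],None,fx=3.2,fy=3.2,interpolation=cv2.INTER_CUBIC),cv2.resize(s[145:235,220:300],None,fx=3.2,fy=3.2,interpolation=cv2.INTER_CUBIC)])
w=max(o.shape[1],o2.shape[1]); pad=lambda a:cv2.copyMakeBorder(a,0,0,0,w-a.shape[1],0)
o=np.vstack([pad(o),pad(o2)]);print(o.shape);cv2.imwrite("pics/crop1.png",o)
E
```

```text
(298, 258) [ 19  97 134] [ 83 116 134]
(262, 250) [ 21  93 134] [ 85 120 134]
(243, 246) [ 0 13 58] [55 55 58]
(154, 250) [  3 144  94] [41 46 94]
(420, 225) [ 12 143 112] [ 49  75 112]
(404, 243) [13 33 94] [82 87 94]
(360, 280) [115  11 145] [145 140 139]
(173, 284) [ 10  13 116] [110 112 116]
(290, 240) [ 24  82 130] [ 88 122 130]
(415, 260) [ 13 140 113] [ 51  78 113]
(594, 800, 3)
```

View pics/crop1.png

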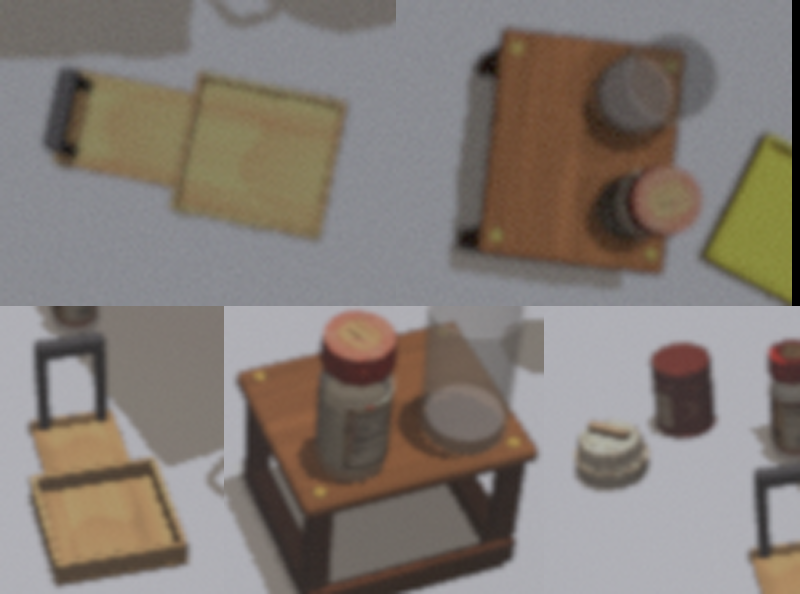

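The crop shows the tray's rim corners clearly, at top pixels of about (281,236), (321,243), (314,281) and (274,273). The riser board corners are at about (410,208), (403,269), (454,275) and (460,214). I'll measure these with masks and check them against the side view.

```bash
python3 - <<'E'
from workcell import bot
from v import *
np.set_printoptions(precision=4,suppress=True)
c=bot.read_camera("top"); h=cv2.cvtColor(c["pixels"],cv2.COLOR_BGR2HSV).astype(int)
s=bot.read_camera("side"); hs=cv2.cvtColor(s["pixels"],cv2.COLOR_BGR2HSV).astype(int)
def rep(n,pts,z,cam=c):
    P=np.array([ray(cam,u,v,z)[:2] for u,v in pts]); L=np.linalg.norm(P-np.roll(P,-1,0),axis=1); e=(np.roll(P,-1,0)-P)
    print(n,"ctr",P.mean(0),"sides",L,"ang",np.degrees(np.arctan2(e[:,1],e[:,0]))); return P
m=((h[...,1]>55)*255).astype(np.uint8)
b=cv2.morphologyEx(m,cv2.MORPH_OPEN,cv2.getStructuringElement(cv2.MORPH_ELLIPSE,(33,33)))
rep("tray top",cv2.boxPoints(cv2.minAreaRect(blob(b,(225,215,340,300)))),.022)
rep("tray top hand",[(281.4,235.8),(321.4,243.3),(313.9,281.1),(274.2,273.3)],.022)
rep("tray side",[(284.4,238.75),(322.8,233.1),(333.4,259.7),(292.2,267.5)],.022,s)
d=((h[...,2]<75)*255).astype(np.uint8)
r=cv2.minAreaRect(blob(d,(230,225,255,265))); rep("handle top",cv2.boxPoints(r),.090)
# riser board: subpixel edges by saturation threshold, line fits
S=cv2.GaussianBlur(h[...,1].astype(np.float32),(3,3),0); T=85
def cross(line,desc=False):
    i=np.argmax(line>T); return i-(line[i]-T)/(line[i]-line[i-1])
fit=lambda P:cv2.fitLine(np.array(P,np.float32),cv2.DIST_HUBER,0,.01,.01).ravel()
l=fit([(395+cross(S[v,395:430]),v) for v in range(216,263)])
t=fit([(u,200+cross(S[200:230,u])) for u in range(416,440)])
bo=fit([(u,290-cross(S[290:260:-1,u])) for u in range(409,450)])
def ix(a,b):
    A=np.array([[a[0],-b[0]],[a[1],-b[1]]]);k=np.linalg.solve(A,[b[2]-a[2],b[3]-a[3]]);return a[2]+k[0]*a[0],a[3]+k[0]*a[1]
q=[ix(l,t),ix(l,bo)];P=[ray(c,*x,.107)[:2] for x in q];print("riser left edge",q,P,np.linalg.norm(P[0]-P[1]))
e=P[0]-P[1];print("yaw from left edge",np.degrees(np.arctan2(e[1],e[0]))-90)
for n,x in(("t",t),("b",bo)):
    a=ray(c,x[2]-30*x[0],x[3]-30*x[1],.107);g=ray(c,x[2]+30*x[0],x[3]+30*x[1],.107);print(n,np.degrees(np.arctan2(*(g-a)[1::-1])))
rep("riser hand",[(410.3,208.3),(403.3,268.9),(454.2,275.3),(460,213.9)],.107)
rep("riser side",[(344.4,297.5),(366.25,338.75),(437.8,321.6),(412.2,280.9)],.107,s)
# tin
red=lambda H:(((H[...,0]<9)|(H[...,0]>170))&(H[...,1]>90)).astype(np.uint8)*255
b=blob(red(h),(135,230,172,268)); print("tin top bbox",cv2.boundingRect(b),cv2.minEnclosingCircle(b))
b2=blob(red(hs),(248,150,280,190)); print("tin side",cv2.boundingRect(b2))
x,y,w,hh=cv2.boundingRect(b2); 
print("tin side ctr", ray(s,x+w/2-.5,y+hh/2-.5,.036))
M=cv2.moments(b); print("tin top silhouette ctr @.036",ray(c,M["m10"]/M["m00"],M["m01"]/M["m00"],.036))
print(-np.array(c["R"]).T@c["t"])
E
```

```text
tray top ctr [0.4905 0.0225] sides [0.1024 0.1308 0.1022 0.13  ] ang [ -10.8344 -101.3429  168.7354   78.7552]
tray top hand ctr [0.4872 0.0091] sides [0.1095 0.1032 0.1082 0.1024] ang [-99.4294 170.0318  80.1639  -9.2523]
tray side ctr [0.4893 0.0056] sides [0.1025 0.1108 0.1053 0.1158] ang [-11.1287 -99.9814 171.611   78.641 ]
handle top ctr [0.5112 0.1447] sides [0.0588 0.0197 0.0588 0.0196] ang [ -10.5674 -101.3225  169.3641   78.7369]
riser left edge [(np.float32(409.15207), np.float32(208.18575)), (np.float32(402.42615), np.float32(269.60965))] [array([ 0.6155, -0.2727]), array([ 0.4605, -0.2571])] 0.1557908126904175
yaw from left edge -95.76433076413858
t -95.72201335844268
b -95.32553330892232
riser hand ctr [ 0.5326 -0.3304] sides [0.1538 0.1275 0.1552 0.1255] ang [173.8895 -95.939   -5.3843  84.7014]
riser side ctr [ 0.5322 -0.3367] sides [0.1216 0.1532 0.1264 0.157 ] ang [-94.8649  -7.1899  83.3736 174.5665]
tin top bbox (141, 240, 27, 20) ((154.0, 250.0), 13.038504600524902)
tin side (255, 157, 16, 10)
tin side ctr [0.5179 0.4373 0.036 ]
tin top silhouette ctr @.036 [0.5013 0.3936 0.036 ]
[ 0.425  -0.0537  1.3098]
```

```bash
cat > m.py <<'E'
import numpy as np
from workcell import bot
def down(phi):
    "tool pointing down, fingers closing along world angle phi (deg); picks the half turn nearest the present joints"
    th=np.radians((phi+90)/2); return [np.array([np.cos(a),np.sin(a),0])*np.pi for a in(th,th+np.pi/2)]
def best(p,phi):
    q0=np.array(bot.current_joints()); o=[]
    for r in down(phi):
        q=bot.inverse_kinematics(p,r)
        if q is not None:o.append((np.abs(np.array(q)-q0).max(),r,q))
    o=min(o,key=lambda k:k[0]); return o[1],o[2]
E
python3 - <<'E'
from m import *; from v import *
np.set_printoptions(precision=4,suppress=True)
s=bot.read_camera("side"); c=bot.read_camera("top")
print("tin side",ray(s,263.4,171,.036), "timer",ray(s,239.8+.0,189,.024),"jar",ray(s,298,174,.053))
for X in [(0.505,.397,0),(.505,.397,.072)]: print(proj(s,X),proj(c,X))
p=[0.505,0.396,0.19]
r,q=best(p,90);print(r,q)
# planned handle grasps
for P,a in(([.511,.147,.066],-100),([.5457,-.192,.066],-95.6)):
    print([bot.inverse_kinematics(P,r) for r in down(a)])
E
```

```text
tin side [0.5024 0.3845 0.036 ] timer [0.4131 0.339  0.024 ] jar [0.5812 0.3007 0.053 ]
(np.float64(263.72408616530623), np.float64(178.86580370015938)) (np.float64(156.4046159270232), np.float64(249.1634583825251))
(np.float64(261.9304593021362), np.float64(158.4531806866221)) (np.float64(146.9211107616454), np.float64(247.26039870360705))
[0.     3.1416 0.    ] [ 0.4771  0.3461  1.4224 -0.      1.3731 -1.0937]
[array([ 0.0527,  0.216 ,  1.8454, -0.    ,  1.0802,  1.798 ]), array([ 0.0527,  0.216 ,  1.8454, -0.    ,  1.0802, -1.3436])]
[array([-0.5471,  0.3255,  1.7102,  0.    ,  1.1059,  1.1214]), array([-0.5471,  0.3255,  1.7102, -0.    ,  1.1059, -2.0201])]
```

```bash
python3 - <<'E'
from m import *; import cv2
x,y=.502,.389
r,_=best([x,y,.19],90)
bot.goto([x,y,.19],r); bot.line_to([x,y,.036],max_speed=.1); print(bot.current_contact_force())
bot.set_gripper(0.0,15); print(bot.current_opening(),bot.current_grip_force(),bot.current_contact_force(),bot.current_ee_pos())
bot.line_to([x,y,.2],max_speed=.12); print(bot.current_opening(),bot.current_clock())
a,b=[bot.read_camera(n)["pixels"] for n in("side","top")]
cv2.imwrite("pics/lift.png",np.hstack([cv2.resize(a[60:260,180:360],(400,444)),cv2.resize(b[180:320,120:246],(400,444))]))
E
```

```text
[-0.00516655 -0.19696711  0.7991021 ]
0.6025805558986761 14.998384688515216 [0.24503499 1.09562612 0.41095059] [0.50198899 0.38904173 0.03601571]
0.6029634609176044 5.525
```

View pics/lift.png

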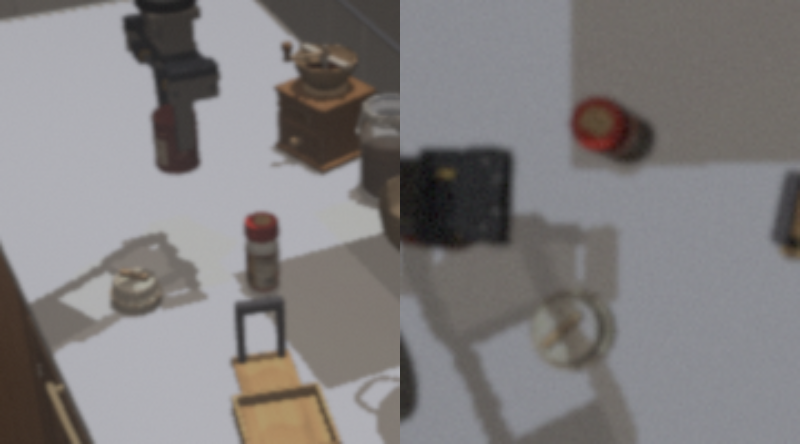

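```bash
python3 - <<'E'
from m import *; from v import *
s=bot.read_camera("side"); h=cv2.cvtColor(s["pixels"],cv2.COLOR_BGR2HSV)
m=(((h[...,0]<12)|(h[...,0]>165))&(h[...,1]>75)).astype(np.uint8)*255
print("red bbox",cv2.boundingRect(blob(m,(235,95,290,145))))
for x in(.482,.492,.502): print(x,proj(s,[x,.389,.2]),proj(s,[x,.389,.164]),proj(s,[x,.389,.236]))
cv2.imwrite("pics/lift2.png",cv2.resize(s["pixels"][70:150,220:310],(720,600),interpolation=cv2.INTER_CUBIC))
E
```

```text
red bbox (250, 108, 8, 8)
0.482 (np.float64(251.66740034646813), np.float64(122.2140696202227)) (np.float64(252.76570898699475), np.float64(133.62142878747)) (np.float64(250.53848422425312), np.float64(110.48881207364843))
0.492 (np.float64(255.04655493445512), np.float64(121.51767213168881)) (np.float64(256.0970502288819), np.float64(132.91272218350213)) (np.float64(253.96684193422954), np.float64(109.80568851364018))
0.502 (np.float64(258.41268317045257), np.float64(120.82395919592518)) (np.float64(259.41572286149295), np.float64(132.2067106883223)) (np.float64(257.3818001871279), np.float64(109.1252348864673))
```

View pics/lift2.png

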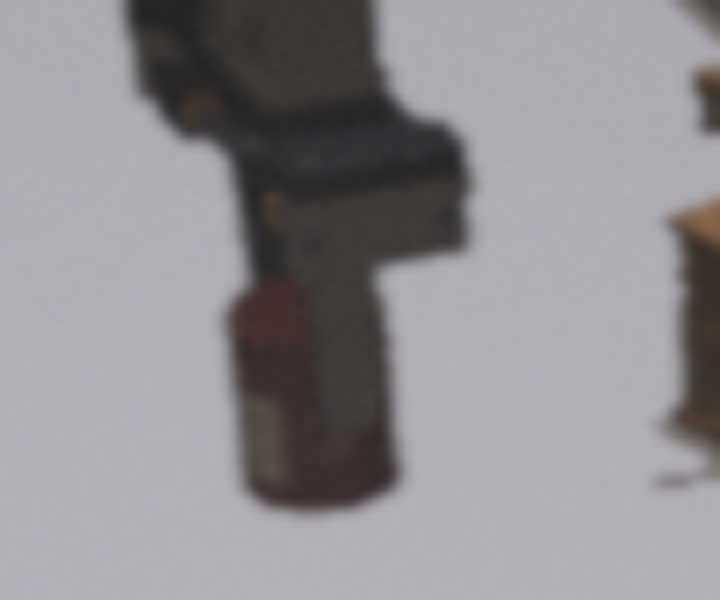

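The held tin's base is centred at pixel (260,130) below the fingers, against a predicted 259.4. It is upright and centred, so I'll place it in the tray.

```bash
python3 - <<'E'
from m import *; import cv2
x,y=.488,.007
bot.line_to([x,y,.2],max_speed=.15); bot.hold(.2)
bot.line_to([x,y,.0425],max_speed=.08); print(bot.current_contact_force())
bot.set_gripper(1.0); print(bot.current_opening())
bot.line_to([x,y,.2],max_speed=.12)
r,q=best([.511,.146,.2],-100); print(q,r); bot.goto([.53,.3,.25],r); print(bot.current_clock())
a,b=[bot.read_camera(n)["pixels"] for n in("side","top")]
cv2.imwrite("pics/placed.png",np.hstack([cv2.resize(a[180:280,260:350],(400,444)),cv2.resize(b[205:305,230:320],(400,444))]))
E
```

```text
[-0.21411556  0.2020405  -0.92109211]
1.0000682287999576
[ 5.07305020e-02  5.69656360e-02  1.73614022e+00 -4.44089210e-16
  1.34848680e+00 -1.34553290e+00] [0.27380784 3.12963795 0.        ]
13.9917
```

View pics/placed.png

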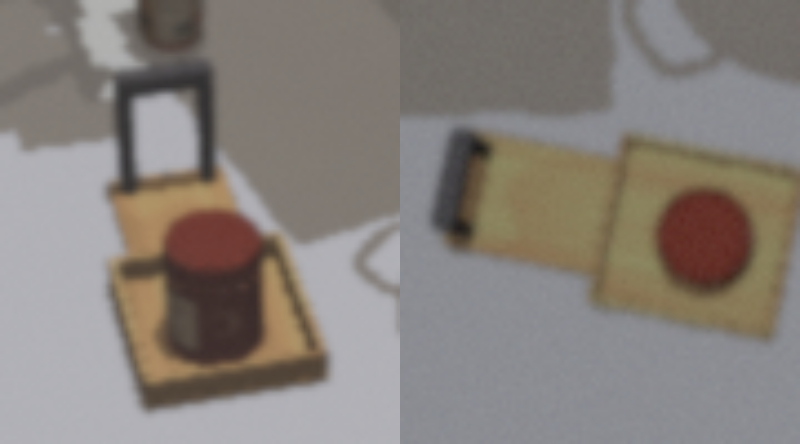

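The tin stands upright near the middle of the box, at about top px (298,259). The handle bar centre is at about top px (242.2,245.8) and side px (296.7,196.9).

```bash
python3 - <<'E'
from m import *; from v import *
np.set_printoptions(precision=4,suppress=True)
s=bot.read_camera("side"); c=bot.read_camera("top")
print("handle side",ray(s,296.7,196.9,.085),"top",ray(c,242.2,245.8,.091))
h=cv2.cvtColor(c["pixels"],cv2.COLOR_BGR2HSV); S=h[...,1]
# bar ends in top view -> bar direction
P=[ray(c,230+(u-400)/4.44,205+v/4.44,.093)[:2] for u,v in((461,130),(447,230))]; e=P[0]-P[1]; print(P,np.degrees(np.arctan2(e[1],e[0])),np.linalg.norm(e))
# rim corners via crop: left-top, left-bottom, right-bottom
Q=np.array([ray(c,230+(u-400)/4.44,205+v/4.44,.022)[:2] for u,v in((621,135),(591,305),(775,340))]); print(Q,(Q[0]+Q[2])/2)
e=Q[0]-Q[1];f=Q[2]-Q[1];print(np.degrees(np.arctan2(e[1],e[0]))-90,np.degrees(np.arctan2(f[1],f[0])),np.linalg.norm(e),np.linalg.norm(f))
E
```

```text
handle side [0.5181 0.1498 0.085 ] top [0.5127 0.1477 0.091 ]
[array([0.542 , 0.1444]), array([0.4845, 0.1505])] -6.019440504014755 0.057795453207229786
[[ 0.5478  0.0589]
 [ 0.4447  0.0741]
 [ 0.4261 -0.0372]] [0.487  0.0109]
-98.3781489928538 -99.4907544629212 0.10428432096192945 0.11278506751244198
```

```bash
python3 - <<'E'
from m import *; import cv2
np.set_printoptions(precision=4,suppress=True)
h=np.array([.513,.147]); r=down(-99.3)[1]
bot.goto([*h,.16],r); print(bot.current_joints())
bot.line_to([*h,.067],max_speed=.08); print(bot.current_contact_force())
bot.set_gripper(0.0,30); print(bot.current_opening()*92,bot.current_contact_force(),bot.current_ft_torque(),bot.current_ee_pos())
u=np.array([np.cos(np.radians(-95.6)),np.sin(np.radians(-95.6))]); C=np.array([.532,-.331])
p=C-.28*u; bot.line_to([*p,.067],rot=down(-95.6)[1],max_speed=.06)
print(bot.current_contact_force(),bot.current_ee_pos(),bot.current_opening()*92,bot.current_clock())
bot.hold(.3)
a,b=[bot.read_camera(n)["pixels"] for n in("side","top")]
cv2.imwrite("pics/pre_top.png",b);cv2.imwrite("pics/pre_side.png",a)
cv2.imwrite("pics/pre.png",np.vstack([cv2.resize(b[200:285,305:475],(600,300),interpolation=2),cv2.resize(a[210:370,280:600],(600,300),interpolation=2)]))
E
```

```text
[ 0.0529  0.0996  1.7704  0.0007  1.2696 -1.3553]
[-0.6431 -0.4323 -0.1779]
13.549844316948409 [-1.2504  2.688   0.2723] [ 0.5062  0.2088 -0.1661] [0.5127 0.1474 0.067 ]
[-0.4079  3.7396 -0.0485] [ 0.5593 -0.0523  0.067 ] 13.705260094125943 20.9667
```

View pics/pre.png

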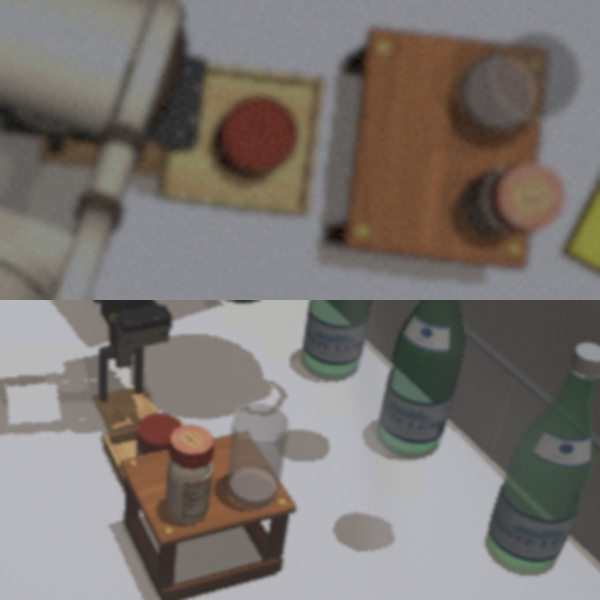

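The tray's nose corners are at about top px (396.2,221.8) and (392.0,260.3), with the left-bottom corner at (351.2,255.8), just short of the mouth. The tin is still standing. Next I'll compute the lateral offset in the riser frame.

```bash
python3 - <<'E'
from m import *; from v import *
np.set_printoptions(precision=4,suppress=True)
c=bot.read_camera("top"); h=cv2.cvtColor(c["pixels"],cv2.COLOR_BGR2HSV)
S=cv2.GaussianBlur(h[...,1].astype(np.float32),(3,3),0)
def cr(l,T=50):
    i=np.argmax(l>T); return i-(l[i]-T)/(l[i]-l[i-1])
fit=lambda P:cv2.fitLine(np.array(P,np.float32),cv2.DIST_HUBER,0,.01,.01).ravel()
def ix(a,b):
    k=np.linalg.solve([[a[0],-b[0]],[a[1],-b[1]]],[b[2]-a[2],b[3]-a[3]]);return a[2]+k[0]*a[0],a[3]+k[0]*a[1]
bot_=fit([(u,275-cr(S[275:240:-1,u])) for u in range(354,388)])
top=fit([(u,210+cr(S[210:235,u])) for u in range(366,392)])
nose=fit([(402-cr(S[v,402:380:-1]),v) for v in range(226,256)])
a=np.radians(-95.6);u=np.array([np.cos(a),np.sin(a)]);n=np.array([-u[1],u[0]]);C=np.array([.532,-.331])
for q in(ix(nose,top),ix(nose,bot_),(396.2,221.8),(392,260.3),(351.2,255.8)):
    P=ray(c,*q,.022)[:2]; print(np.array(q),P,"riser frame",(P-C)@u,(P-C)@n)
e=ray(c,*ix(nose,top),.022)-ray(c,*ix(nose,bot_),.022); print("nose yaw",np.degrees(np.arctan2(e[1],e[0]))-90)
for l in(top,bot_):
    e=ray(c,l[2]+20*l[0],l[3]+20*l[1],.022)-ray(c,l[2]-20*l[0],l[3]-20*l[1],.022);print("side yaw",np.degrees(np.arctan2(e[1],e[0])))
# board left-edge corners
for q in((409.15,208.19),(402.43,269.61)): P=ray(c,*q,.107)[:2]; print("board",(P-C)@u,(P-C)@n)
E
```

```text
[396.0805 222.2522] [ 0.5901 -0.2533] riser frame -0.08299383928932332 0.050206538381001656
[391.4793 260.6115] [ 0.4865 -0.242 ] riser frame -0.08416869281391587 -0.05399182973715108
[396.2 221.8] [ 0.5913 -0.2536] riser frame -0.08280563047662856 0.051463362862340725
[392.  260.3] [ 0.4873 -0.2433] riser frame -0.0828760312041871 -0.05299713304554726
[351.2 255.8] [ 0.4971 -0.134 ] riser frame -0.19261595524463973 -0.054002048154206145
nose yaw -96.2459918461795
side yaw -95.95950779186737
side yaw -96.3087733602611
board -0.06617875667657054 0.07744821776453917
board -0.06661191588857836 -0.07833031047017182
```

```bash
cat > push.py <<'E'
from m import *
np.set_printoptions(precision=2,suppress=True)
a=np.radians(-95.6);u=np.array([np.cos(a),np.sin(a)]);n=np.array([-u[1],u[0]]);C=np.array([.532,-.331]); R=down(-95.4)[1]
def to(s,lat=.0007,v=.04):
    bot.line_to([*(C+s*u+lat*n),.067],rot=R,max_speed=v); f=np.array(bot.current_contact_force())
    print("s",s,"along",f[:2]@u,"lat",f[:2]@n,"z",f[2],"mz",bot.current_ft_torque()[2],"gap",bot.current_opening()*92,flush=True); return f[:2]@u,f[:2]@n
E
python3 - <<'E'
from push import *
for s in(-.265,-.245,-.225,-.205,-.185,-.165,-.155,-.150,-.147):
    f=to(s)
    if f[0]<-18 or abs(f[1])>8: print("stop");break
print(bot.current_clock(),bot.current_ee_pos())
E
```

```text
s -0.265 along 2.4326496165069242 lat 0.5906726872100507 z -1.0661010728221338 mz 0.010426359346284952 gap 14.058303188122732
s -0.245 along 1.7570555211266323 lat -0.9531230915408202 z -1.5119148275671688 mz 0.06519148387124547 gap 13.876728424314294
s -0.225 along 1.9284638765893038 lat 0.11554297324691067 z -0.8907004091166077 mz -0.036497219860122394 gap 13.865687056858004
s -0.205 along 2.5374333161404583 lat 0.31099200864234444 z -2.4311899537188024 mz 0.009631981358266069 gap 13.631399128803107
s -0.185 along 2.9442940933916906 lat 0.8233414987653002 z -0.7326798343723748 mz -0.0316812658282221 gap 13.559663724547876
s -0.165 along 1.9701728901056974 lat 0.6505230411172456 z -2.059118885938411 mz -0.021617331932824377 gap 13.766974066855337
s -0.155 along 1.3750640463519985 lat 0.6006868054602666 z -2.263734964524616 mz 0.019209132312171 gap 13.782617224200461
s -0.15 along -0.1640246692918434 lat 0.06763825081101578 z -0.7384043537907662 mz 0.015943230026417596 gap 13.459566796610135
s -0.147 along -1.2737908631377046 lat 0.5937051656178817 z 0.6019109811589032 mz -0.012278353684367123 gap 13.78601585974748
26.1167 [ 0.55 -0.18  0.07]
```

Lateral force is nearly zero. I'll continue in small steps until the tray meets the stop.

```bash
python3 - <<'E'
from push import *
for s in np.arange(-.1455,-.122,.0015):
    f=to(s,v=.02)
    if f[0]<-14 or abs(f[1])>10: print("stop");break
print(bot.current_clock(),bot.current_ee_pos())
E
```

```text
s -0.1455 along -2.2190208124997874 lat -0.04764287585856049 z -0.8863271306403505 mz 0.04148407311473358 gap 13.639014561997818
s -0.144 along -3.8814689685655654 lat -0.7070810029386875 z -0.08803342788570241 mz 0.0013208819601207965 gap 13.951782460802022
s -0.1425 along -2.923951210891275 lat -0.3379300777281834 z -0.061072562307101785 mz -0.0349326745289969 gap 13.728354533958438
s -0.141 along -4.913286156283252 lat 1.17745651363825 z -0.002865121122626671 mz -0.03482257639663343 gap 13.891581878280865
s -0.13949999999999999 along -9.276731931027802 lat 1.9199384611420645 z 1.0486033084080026 mz -0.09690930318474202 gap 13.649162673529325
s -0.13799999999999998 along -14.565366992415903 lat 2.6236899073577464 z 3.2356109463782157 mz -0.08707373063700155 gap 13.417078284770923
stop
27.6167 [ 0.55 -0.19  0.07]
```

```bash
python3 - <<'E'
from push import *; import cv2
for s in(-.137,-.136):
    if to(s,v=.02)[0]<-20: break
bot.hold(.3); print(bot.current_contact_force())
p=bot.current_ee_pos()
bot.set_gripper(0.45); print(bot.current_contact_force())
bot.line_to([p[0],p[1],.2],max_speed=.12); bot.goto([.45,.2,.3],R); print(bot.current_clock())
b=bot.read_camera("top")["pixels"];a=bot.read_camera("side")["pixels"]
cv2.imwrite("pics/fin.png",np.vstack([cv2.resize(b[195:285,345:485],(600,386),interpolation=2)[:300],cv2.resize(a[250:370,310:450],(350,300),interpolation=2).repeat(1,1) if False else cv2.copyMakeBorder(cv2.resize(a[250:370,310:450],(350,300),interpolation=2),0,0,0,250,0)]))
E
```

```text
s -0.137 along -17.650312272272956 lat 1.9339638308948834 z 4.500730891477539 mz -0.10721603827536219 gap 13.885547772145857
s -0.136 along -20.547940613757763 lat 2.5383708395967153 z 5.875276810456585 mz -0.06655890169092098 gap 13.456833472336985
[ 4.16 20.95  6.41]
[ 0.17  0.07 -0.18]
31.7833
```

View pics/fin.png

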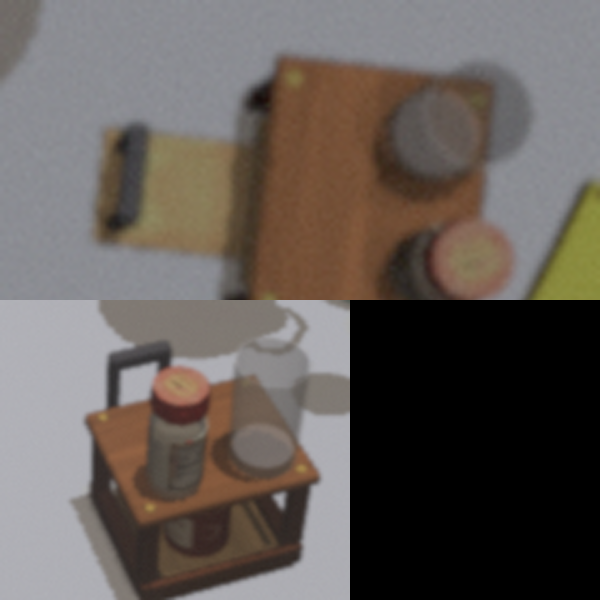

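```bash
python3 - <<'E'
from push import *; from v import *
np.set_printoptions(precision=4,suppress=True)
c=bot.read_camera("top"); s=bot.read_camera("side"); h=cv2.cvtColor(c["pixels"],cv2.COLOR_BGR2HSV)
S=cv2.GaussianBlur(h[...,1].astype(np.float32),(3,3),0)
def f(P): P=P[:2]; return np.array([(P-C)@u,(P-C)@n])
E=[]
for v in range(229,249):
    l=S[v,355:390]; i=np.argmax(l>50); E.append(f(ray(c,355+i-(l[i]-50)/(l[i]-l[i-1]),v,.006)))
E=np.array(E); k=np.polyfit(E[:,1],E[:,0],1); print("tongue end s (want -.153)",np.median(E[:,0]),"rel yaw deg",-np.degrees(np.arctan(k[0])))
for q in((369.5,225.3),(367.6,251)): print("tongue corner",f(ray(c,*q,.006)))
d=(h[...,2]<75).astype(np.uint8)*255; r=cv2.minAreaRect(blob(d,(365,220,383,255))); print("bar",r,f(ray(c,*r[0],.088)))
# stop top edge & nose rim as seen in the side view through the riser
cv2.imwrite("pics/fin2.png",cv2.resize(s["pixels"][310:375,340:440],(800,520),interpolation=cv2.INTER_CUBIC))
for t,X in(("nose rim",(.0575,.022)),("stop inner 24",(.0585,.024))): print(t,[np.array(proj(s,[*(C+X[0]*u+y*n),X[1]])) for y in(-.05,.05)])
E
```

```text
tongue end s (want -.153) -0.15218169384400826 rel yaw deg 0.012613520569027144
tongue corner [-0.1517  0.0356]
tongue corner [-0.149  -0.0348]
bar ((373.8243103027344, 236.55404663085938), (6.411561012268066, 23.837854385375977), 9.462321281433105) [-0.1447 -0.0024]
nose rim [array([375.0485, 360.4723]), array([418.9986, 348.399 ])]
stop inner 24 [array([375.2757, 360.2051]), array([419.2923, 348.1177])]
```

View pics/fin2.png

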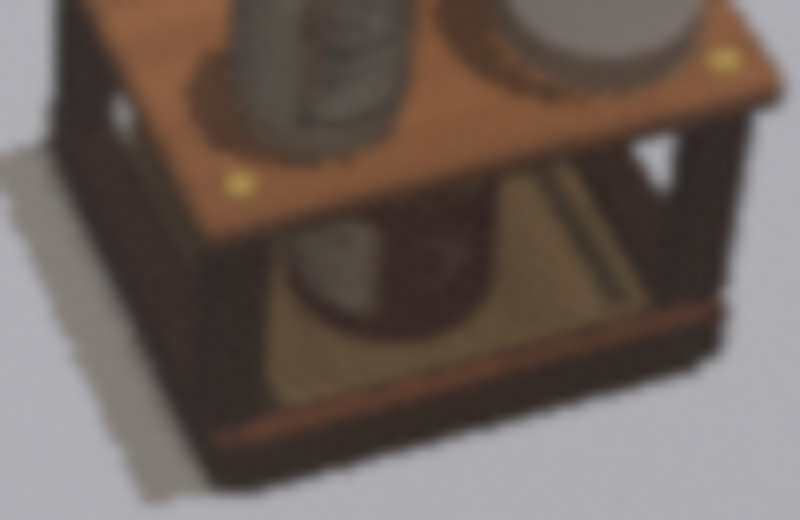

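The side view shows the tin upright and the tray's nose rim flush along the stop, from (270,400) to (650,305), with no gap. The tongue end measures -152 mm against -153 mm, with yaw aligned, so I'm handing in the job.

```bash
python3 -c "
from workcell import bot
print(bot.job_done())"
```

```text
the job is handed in; nothing more can be done
None
```

I handed the job in at about 32 s: the tin stands upright in the tray, and the tray is home against the back stop (within about 1 mm by camera) with its handle sticking out and the bystanders untouched as far as the pictures show.

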